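Open the ratchet bar clamp on a mended display tray

ROBOT

A 6-joint arm with a two-finger parallel gripper is mounted at the origin on the work surface. World frame = base frame: x ahead of the robot, y to its left, z up, the work surface at z = 0. Lengths are in m, angles in rad, forces in N, time in s.
With the tool pointing down it reaches from about 0.35 to 0.775 m from the base axis. Payload 7.3 kg.
Tool frame: the origin (TCP) lies midway between the tips of the shut fingers; the grasp point (between the pads) lies 19 mm behind it; z points along the fingers, y is the direction in which the jaws open and shut (so a half turn about z gives the same grasp; the last joint's range is limited). The gripper opens to 92 mm and grips with 3 to 60 N. Pads are 19 mm wide; open, the fingers measure 130 mm over their backs; the gripper's body (75 mm by 190 mm) begins 47 mm behind the grasp point.
Start: joints at [1.014, 0.342, 1.524, -0, 1.275, -0.146], TCP at [0.21, 0.481, 0.227] pointing down, gripper open.
Joint ranges: [-2.53, 2.53], [-0.77, 2.02], [0.04, 2.7], [-1, 4.14], [0.28, 2.66], [-3.11, 3.11]. Speed limits (rad/s): [2.57, 2.57, 3.14, 3.14, 3.14, 3.14].

INTERFACE

Orientations are given as [roll, pitch, yaw] about the fixed x, y, z axes, in that order (R = Rz(yaw) Ry(pitch) Rx(roll)).
In Python, from cell import robot, imaging gives the robot as it stands. The module is installed in compiled form; this text tells all that it offers.
- The arm moves only by the tool send_rows, never from a script. Its argument "plan" is a list of rows, each a list of 3 entries, a list of its own where there are three numbers: the shift along the world's x, y, z in m, then the turn, a rotation vector about the world's x, y, z in rad, then the closure in counts, from 0 (fully open) to 255 (shut). A call has 1 to 20 rows; each row shifts and turns the commanded pose from where the row before left it; what a row does not reach is not made up. A row lasts 1/10 s, in which the tool goes at most 50 mm and 8.59 degrees, less where a joint would pass 70% of its speed; a pose out of reach is approached as far as the arm can. A call is refused whole if a number of a shift passes 0.05 or a number of a turn 0.15, either way. A call with a gripper value outside its range is refused whole. The fingers move at their own pace and stop on an object; "newtons" is the grip in N (left out, the last holds). Time passes only in rows, so rows that do not move let the fingers close. It gives the time, the measured TCP pose, the force and the opening at its end, in the units of the state.
- robot.observe(): the state, without advancing time (a new reading comes with each control period).
- imaging.read_camera(name): name is "scene" or "side" or "wrist"; returns a dict with "pixels" (384x512x3 uint8, red, green, blue), "fx", "fy", "cx", "cy" (pixels), "world_from_camera" (4x4, takes a point from camera to world coordinates). Camera axes: x right, y down, z forward; pixel columns grow to the right and rows downward; lengths in m; the calibration is good to about 2 mm. A picture is of the moment at which its call begins. There is no depth.
- robot.hand_in(): hands the job in, once; it reports no verdict.
The state is a dict: "time": time; "qpos": joint angles; "qvel": joint speeds; "joint_efforts": joint torques, N m; "tool_pos": TCP position; "tool_rot": TCP orientation; "contact_force": force on the tool from outside, world axes, zero at the start; "torque": the same for the moment, N m; "opening": finger opening in m.
Only numpy, scipy, OpenCV 4.12 (cv2) and the standard library are available. Lean on these libraries where they do the work, as an engineer would, in place of code of your own. Each camera call takes 0.05 s, during which the arm holds its last target.

TASK

The glue in the grey display tray has set and the screw is already slack, so open the bar clamp: with the fingertips press down the thumb latch of the sliding jaw, keep it pressed, and push the jaw back along its bar to the end stop, then let the latch spring up and draw away. Do not grip or force the clamp, and leave the tray and the other things lying where they are.

Things in the scene. Friction and masses are not known exactly. Their poses are not given: they have to be found in the camera images.
- clamp: Ratchet bar clamp, fixed on a 310 x 540 mm board. Origin: on the table under the bar's middle, z up, bar along its y. Bar: aluminium, 22 mm wide, 480 mm long, top 50 mm above the table, with cross notches every 9 mm. Fixed head with the slackened screw at the -y end; the sliding jaw opens towards +y, up to an end stop whose top is 56 mm above the table.
- jaw (a joint): Position of the sliding jaw along the bar, m: 0 nearest the screw, 0.140 fully back at the end stop; grows along the clamp's +y. With the latch pressed it slides with about 5 N of friction. With the latch up the ratchet blocks it from moving back after at most 9 mm of play; towards the screw it clicks freely.
- latch (a joint): Angle of the thumb latch, rad: 0 up (0.2 if its tooth stands on a land), 0.40 fully pressed (stop). The ratchet tooth is clear of the notches from 0.22 on. Springs up when let go, so keep it pressed while the jaw is pushed. At its centre it takes 3 N at first, 6 N to free the tooth, 9 N at the stop. Pivot: across the bar, 54 mm above the table, 28 mm from the pad's centre towards the tray.
- latch_pad (a point): Centre of the top of the latch's steel thumb pad, 28 mm wide across the bar and 46 mm long along it. When up, the pad slopes up by 0.15 rad towards the jaw's upright and this point is about 76 mm above the table; it goes down about 12 mm to the stop. Axes are those of the latch.
- jaw_upright (a point): Middle of the top edge of the jaw's upright, on its face that looks at the latch pad, 92 mm above the table, 27 mm from the pad's centre along the clamp's +y. This face, 41 mm wide, is pushed along +y. Between it and the jaw plate at the tray (top 98 mm above the table) are 73 mm, open above and to both sides. The jaw is dark steel, 44 mm wide, 98 mm long. Axes are the clamp's.
- tray_center (a point): Centre (half-way up) of the mended grey wooden tray, 190 x 158 x 40 mm, with a cross of dividers, loose on the bar and two bearers with its underside 50 mm above the table, between the screw's pad and the jaw plate with a few mm of slack. It must stay where it lies.
- glue: White glue bottle, 42 mm across, 108 mm tall, loose, standing on the board; origin under its base. Leave it alone.
- strip: Spare grey tray divider, 28 x 150 x 7 mm, loose, lying on the board; origin under its middle. Leave it alone.
- brush: Glue brush, 160 mm long, loose, lying on the board. Leave it alone.
- bead_dish: White dish with beads, 64 mm across, 28 mm tall, loose, on the board; origin under its base. Leave it alone.
- bangle: Brass bangle, 70 mm across, 11 mm tall, loose, lying on the board; origin under its middle. Leave it alone.
- ring_cone: Wooden ring cone, 48 mm across, 78 mm tall, loose, on the table; origin under its base. Leave it alone.
- mug: Blue mug, 76 mm across, 85 mm tall, loose, on the table; origin under its base. Leave it alone.

How it is judged:
By the outcome, as a careful person would: the job done as asked, in the order asked, and still so for the second after the job is handed in, with the robot touching nothing.
It also fails if it takes over 48 s, if anything falls off the work surface, if the arm or the gripper's body presses on something with over 40 N, if the wrist force passes 120 N, or if a joint passes its speed limit or range.

## Working session

There is one attempt and no reset: what is moved stays moved. The work goes in short steps, Python scripts to look and compute and a tool call to move; the robot and the scene stay as the last step left them, time stands still between calls to the robot, and variables do not carry over. Pictures are saved under pics/ and viewed, and the job is handed in when it is done.

Besides the shell and the picture viewer there is one more tool, called after "Emit:" by a JSON object that holds its "fn" and its "kwargs", one argument or row to a line. send_rows: Moves the arm, as the interface text tells. Its arguments: {"type":"object","properties":{"plan":{"type":"array"},"newtons":{"type":"number"}},"required":["plan"]}

```bash
mkdir -p pics; ls
python3 - <<'E'
from cell import robot, imaging
import cv2
print(robot.observe())
for n in ["scene","side","wrist"]:
    d=imaging.read_camera(n)
    cv2.imwrite(f"pics/{n}0.png",d["pixels"][:,:,::-1])
    print(n,d["fx"],d["cx"],d["cy"],d["world_from_camera"].round(3).tolist() if hasattr(d["world_from_camera"],'round') else d["world_from_camera"])
E
```

```text
pics
{'time': 0.0, 'qpos': array([ 1.01399039e+00,  3.42735223e-01,  1.52501924e+00, -2.79334043e-05,
        1.27540343e+00, -1.46027942e-01]), 'qvel': array([ 0.00115653, -0.00027247, -0.00023223,  0.00066045,  0.00189666,
        0.0010109 ]), 'joint_efforts': array([-6.49117883e-04, -4.31246638e+01, -2.44216383e+01,  7.16448203e-02,
        5.60732873e-02, -1.50401779e-04]), 'tool_pos': array([0.20942564, 0.48097214, 0.22603771]), 'tool_rot': array([-3.14004019e+00, -2.01329910e-04,  2.73082265e+00]), 'contact_force': array([ 0.34964906,  0.20120545, -0.22031848]), 'torque': array([-0.01536985,  0.0776524 ,  0.04229817]), 'opening': 0.09181299788328351}
scene 418.35760192249785 253.3154421870477 185.3568329787902 [[0.266, 0.657, -0.705, 1.294], [0.964, -0.187, 0.19, -0.072], [-0.007, -0.73, -0.683, 0.768], [0.0, 0.0, 0.0, 1.0]]
side 426.96573895191096 257.65430263775437 193.63881792063665 [[0.814, -0.36, 0.456, 0.085], [-0.58, -0.48, 0.658, -0.555], [-0.018, -0.8, -0.6, 0.735], [0.0, 0.0, 0.0, 1.0]]
wrist 319.80591406823413 253.64829491684807 194.53726818132293 [[0.399, 0.887, 0.234, 0.147], [0.917, -0.386, -0.103, 0.508], [-0.001, 0.255, -0.967, 0.384], [0.0, 0.0, 0.0, 1.0]]
```

View pics/scene0.png

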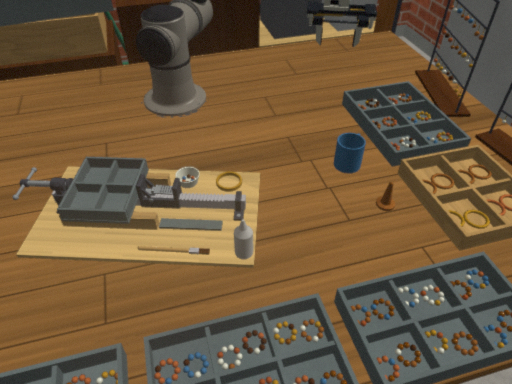

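View pics/side0.png

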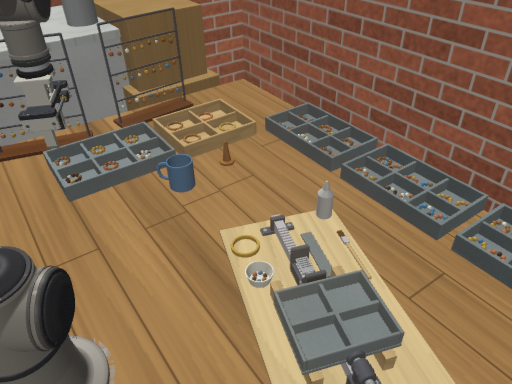

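View pics/wrist0.png

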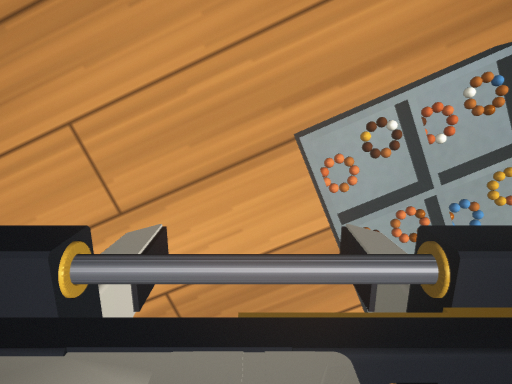

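The scene view shows the clamp board at about (150,215), with the jaw at (160,190), the end stop at (240,205) and the tray at (105,190). The side view has the jaw at (303,262), the end stop at (278,225) and the tray at (335,320). I'll zoom in on both.

Run:
```python
import cv2
a=cv2.imread("pics/scene0.png")[150:270,50:270]; cv2.imwrite("pics/scene0z.png",cv2.resize(a,None,fx=3.6,fy=3.6,interpolation=cv2.INTER_CUBIC))
a=cv2.imread("pics/side0.png")[195:375,210:410]; cv2.imwrite("pics/side0z.png",cv2.resize(a,None,fx=3.3,fy=3.3,interpolation=cv2.INTER_CUBIC))
```

```text
(no output)
```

View pics/scene0z.png

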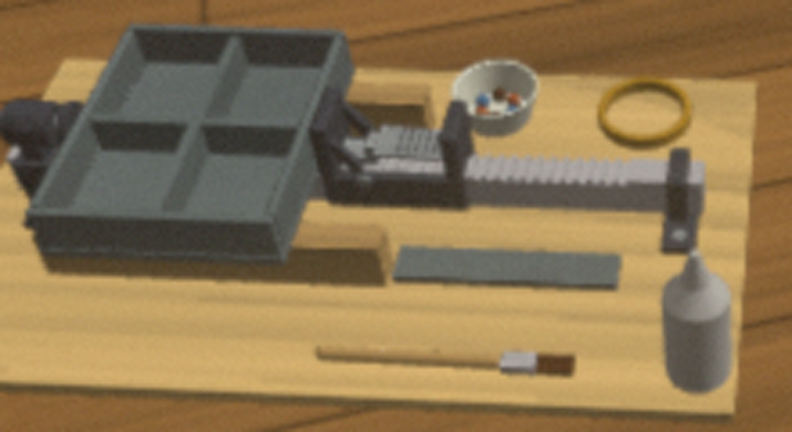

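View pics/side0z.png

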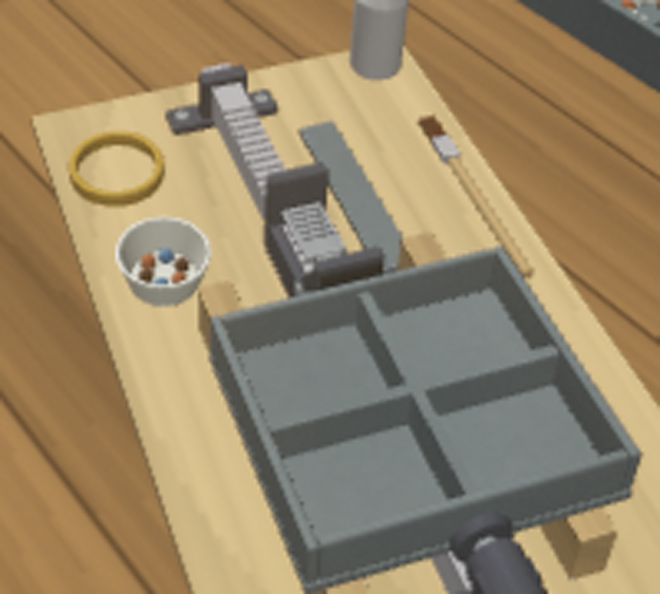

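Run:
```python
import cv2
a=cv2.imread("pics/scene0.png")[165:225,130:255]; cv2.imwrite("pics/scene0y.png",cv2.resize(a,None,fx=6.4,fy=6.4,interpolation=cv2.INTER_CUBIC))
a=cv2.imread("pics/side0.png")[205:295,255:345]; cv2.imwrite("pics/side0y.png",cv2.resize(a,None,fx=6.5,fy=6.5,interpolation=cv2.INTER_CUBIC))
```

```text
(no output)
```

View pics/scene0y.png

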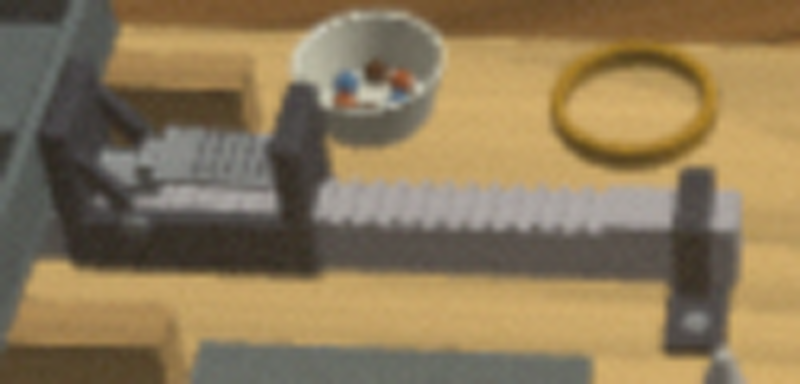

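View pics/side0y.png

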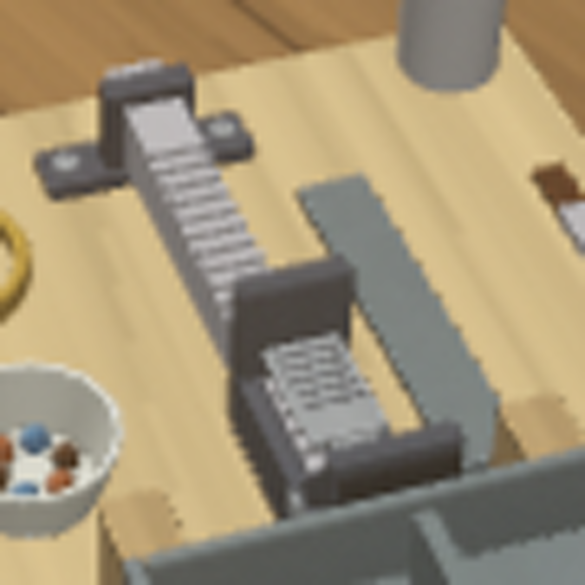

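```bash
cat > h.py <<'E'
import numpy as np
from cell import robot, imaging
def ray(d,u,v):
    T=np.array(d["world_from_camera"]); r=T[:3,:3]@np.array([(u-d["cx"])/d["fx"],(v-d["cy"])/d["fy"],1]); return T[:3,3],r/np.linalg.norm(r)
def plane(d,u,v,z):
    o,r=ray(d,u,v); return o+r*(z-o[2])/r[2]
def tri(d1,p1,d2,p2):
    o1,r1=ray(d1,*p1);o2,r2=ray(d2,*p2)
    s=np.linalg.lstsq(np.c_[r1,-r2],o2-o1,rcond=None)[0]
    a=o1+r1*s[0];b=o2+r2*s[1]; return (a+b)/2,np.linalg.norm(a-b)
E
python3 - <<'E'
from h import *
np.set_printoptions(precision=4,suppress=True)
S=imaging.read_camera("scene");D=imaging.read_camera("side")
fs=lambda x,y:(130+(x+.5)/6.4-.5,165+(y+.5)/6.4-.5)
fd=lambda x,y:(255+(x+.5)/6.5-.5,205+(y+.5)/6.5-.5)
P={}
def p(n,d,f,x,y,z):
    P[n]=plane(d,*f(x,y),z); print(n,P[n])
p('side up L',D,fd,235,288,.092);p('side up R',D,fd,353,264,.092)
p('scene up far',S,fs,290,87,.092);p('scene up near',S,fs,277,150,.092)
p('side bar stop L',D,fd,130,112,.05);p('side bar stop R',D,fd,185,98,.05)
p('side bar L',D,fd,232,303,.05);
p('side bar R',D,fd,268,263,.05)
p('scene bar near 0',S,fs,320,235,.05);p('scene bar near 1',S,fs,670,233,.05)
p('scene bar far 0',S,fs,330,180,.05);p('scene bar far 1',S,fs,675,188,.05)
p('side pad TL',D,fd,265,350,.079);p('side pad TR',D,fd,340,336,.079)
p('side pad BL',D,fd,310,450,.073);p('side pad BR',D,fd,385,430,.073)
p('side stop top L',D,fd,103,85,.056);p('side stop top R',D,fd,192,72,.056)
# board corners z~.018? 
for n,u,v in [('NR',50+755/3.6,150+83/3.6),('FR',50+733/3.6,150+413/3.6)]: print(n,plane(S,u,v,.015))
# plate far corner / near corner z=.098
p('sc plate far',S,fs,85,60,.098);p('sc plate near',S,fs,48,125,.098)
p('sd plate L',D,fd,330,463,.098);p('sd plate R',D,fd,460,428,.098)
E
```

```text
side up L [ 0.5153 -0.0525  0.092 ]
side up R [ 0.5538 -0.067   0.092 ]
scene up far [ 0.5206 -0.0598  0.092 ]
scene up near [ 0.5538 -0.069   0.092 ]
side bar stop L [0.5712 0.0773 0.05  ]
side bar stop R [0.5928 0.0713 0.05  ]
side bar L [ 0.5379 -0.0249  0.05  ]
side bar R [ 0.5607 -0.0169  0.05  ]
scene bar near 0 [ 0.5591 -0.0593  0.05  ]
scene bar near 1 [0.5941 0.0682 0.05  ]
scene bar far 0 [ 0.5303 -0.0513  0.05  ]
scene bar far 1 [0.571  0.0758 0.05  ]
side pad TL [ 0.5137 -0.0706  0.079 ]
side pad TR [ 0.5376 -0.0803  0.079 ]
side pad BL [ 0.5011 -0.1086  0.073 ]
side pad BR [ 0.5259 -0.1163  0.073 ]
side stop top L [0.5682 0.0904 0.056 ]
side stop top R [0.6    0.0763 0.056 ]
NR [0.4749 0.1667 0.015 ]
FR [0.7627 0.0699 0.015 ]
sc plate far [ 0.4909 -0.1326  0.098 ]
sc plate near [ 0.5239 -0.1486  0.098 ]
sd plate L [ 0.4869 -0.1331  0.098 ]
sd plate R [ 0.5282 -0.1459  0.098 ]
```

Emit:
{"fn": "send_rows", "kwargs": {
  "plan": [
    [[0.018,-0.029,0],[0,0,0.004],255],
    [[0.018,-0.029,0],[0,0,0.004],255],
    [[0.018,-0.029,0],[0,0,0.004],255],
    [[0.018,-0.029,0],[0,0,0.004],255],
    [[0.018,-0.029,0],[0,0,0.004],255],
    [[0.018,-0.029,0],[0,0,0.004],255],
    [[0.018,-0.029,0],[0,0,0.004],255],
    [[0.018,-0.029,0],[0,0,0.004],255],
    [[0.018,-0.029,0],[0,0,0.004],255],
    [[0.018,-0.029,0],[0,0,0.004],255],
    [[0.018,-0.029,0],[0,0,0.004],255],
    [[0.018,-0.029,0],[0,0,0.004],255],
    [[0.018,-0.029,0],[0,0,0.004],255],
    [[0.018,-0.029,0],[0,0,0.004],255],
    [[0.018,-0.029,0],[0,0,0.004],255],
    [[0.018,-0.029,0],[0,0,0.004],255],
    [[0.018,-0.029,0],[0,0,0.004],255],
    [[0.018,-0.029,0],[0,0,0.004],255],
    [[0.018,-0.029,0],[0,0,0.004],255],
    [[0.018,-0.029,0],[0,0,0.004],255]
  ],
  "newtons": 20
}}

```text
time: 2.25
tool_pos: [0.5702, -0.1, 0.2266]
tool_rot: [3.141, -0.0, 2.811]
contact_force: [0.2, -0.1, 0.4]
opening: 0.0002
```

Run:
```python
from h import *
import cv2
o=robot.observe(); print(o['time'],o['tool_pos'],o['tool_rot'],o['contact_force'],o['opening'])
d=imaging.read_camera("wrist"); cv2.imwrite("pics/w1.png",cv2.resize(d["pixels"][:,:,::-1],None,fx=1.5,fy=1.5,interpolation=cv2.INTER_CUBIC))
print(np.array(d["world_from_camera"]).round(3).tolist())
S=imaging.read_camera("scene")
for v in (150+388/3.6,150+250/3.6): 
    for z in (.018,.126): print('glue',v,z,plane(S,50+697/3.6,v,z))
```

```text
2.25 [ 0.57017494 -0.09996834  0.22657649] [ 3.14141955e+00 -2.32774790e-04  2.81078980e+00] [ 0.23198194 -0.0834618   0.4371084 ] 0.00021733118313241887
[[0.324, 0.915, 0.242, 0.506], [0.946, -0.314, -0.082, -0.078], [0.0, 0.255, -0.967, 0.385], [0.0, 0.0, 0.0, 1.0]]
glue 257.77777777777777 0.018 [0.74076503 0.05297659 0.018     ]
glue 257.77777777777777 0.126 [0.82044653 0.03496962 0.126     ]
glue 219.44444444444446 0.018 [0.63009248 0.08152266 0.018     ]
glue 219.44444444444446 0.126 [0.72570927 0.05940546 0.126     ]
```

View pics/w1.png

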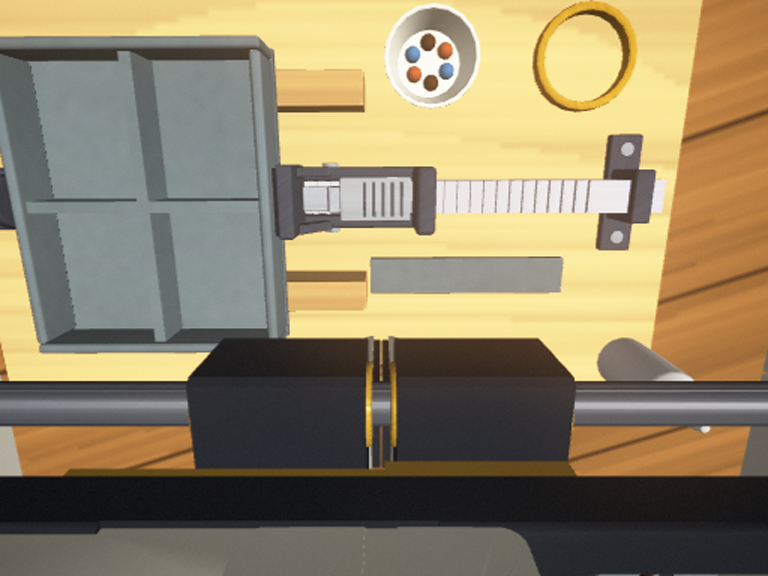

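The wrist view shows the clamp clearly, with the bar parallel to the image's x axis. The upright's latch-side top edge is at x≈416 (y 168–234), the pad runs x 341–411 and y 178–220, and the stop's front is at x≈630. The bottle is well off to the side.

Run:
```python
from h import *
np.set_printoptions(precision=4,suppress=True)
d=imaging.read_camera("wrist")
f=lambda x,y,z: plane(d,(x+.5)/1.5-.5,(y+.5)/1.5-.5,z)
u=np.array([.324,.946,0]);c=np.array([.946,-.324,0])
U=(f(416,168,.092)+f(416,234,.092))/2
for n,q in dict(upA=f(416,168,.092),upB=f(416,234,.092),upmid=U,padc=f(378,199,.076),padR=f(411,199,.0785),padL=f(341,199,.073),bar0=f(440,196.5,.05),bar1=f(625,196,.05),stop=f(630,196,.056),uprear=f(436,201,.092),plate=f(300,201,.098)).items():
    print(n,q,'along',round((q-U)@u,4),'lat',round((q-U)@c,4))
```

```text
upA [ 0.5148 -0.0608  0.092 ] along -0.0003 lat -0.0195
upB [ 0.5519 -0.0729  0.092 ] along 0.0003 lat 0.0195
upmid [ 0.5334 -0.0668  0.092 ] along 0.0 lat 0.0
padc [ 0.5255 -0.0883  0.076 ] along -0.0229 lat -0.0005
padR [ 0.5321 -0.0687  0.0785] along -0.0022 lat -0.0006
padL [ 0.5179 -0.1107  0.073 ] along -0.0465 lat -0.0004
bar0 [ 0.5394 -0.0484  0.05  ] along 0.0194 lat -0.0003
bar1 [0.5805 0.0712 0.05  ] along 0.1458 lat -0.0002
stop [0.5802 0.0716 0.056 ] along 0.1462 lat -0.0005
uprear [ 0.537  -0.0554  0.092 ] along 0.012 lat -0.0003
plate [ 0.5102 -0.1313  0.098 ] along -0.0685 lat -0.001
```

Emit:
{"fn": "send_rows", "kwargs": {
  "plan": [
    [[-0.009,0.0017,0],[-0.0284,0.0098,0],255],
    [[-0.009,0.0017,0],[-0.0284,0.0098,0],255],
    [[-0.009,0.0017,0],[-0.0284,0.0098,0],255],
    [[-0.009,0.0017,0],[-0.0284,0.0098,0],255],
    [[-0.009,0.0017,0],[-0.0284,0.0098,0],255],
    [[0,0,-0.02],[0,0,0],255],
    [[0,0,-0.025],[0,0,0],255],
    [[0,0,-0.025],[0,0,0],255],
    [[0,0,-0.02],[0,0,0],255],
    [[0,0,-0.015],[0,0,0],255],
    [[0,0,0],[0,0,0],255],
    [[0,0,0],[0,0,0],255]
  ]
}}

```text
time: 3.6
tool_pos: [0.5245, -0.0895, 0.1222]
tool_rot: [-2.992, -0.0, 2.812]
contact_force: [-0.6, -0.2, -0.0]
opening: 0.0005
```

Run:
```python
from h import *
import cv2
o=robot.observe(); print(o['time'],o['tool_pos'],o['tool_rot'],o['contact_force'],o['opening'])
a=imaging.read_camera("scene")["pixels"][130:250,70:270,::-1]
b=imaging.read_camera("side")["pixels"][180:300,220:420,::-1]
cv2.imwrite("pics/m1.png",cv2.resize(np.vstack([a,b]),None,fx=2.5,fy=2.5,interpolation=cv2.INTER_CUBIC))
```

```text
3.6 [ 0.52447287 -0.08950806  0.12222389] [-2.99152353e+00 -2.79934517e-04  2.81154823e+00] [-0.56437267 -0.18946393 -0.03532784] 0.0005285373682188954
```

View pics/m1.png

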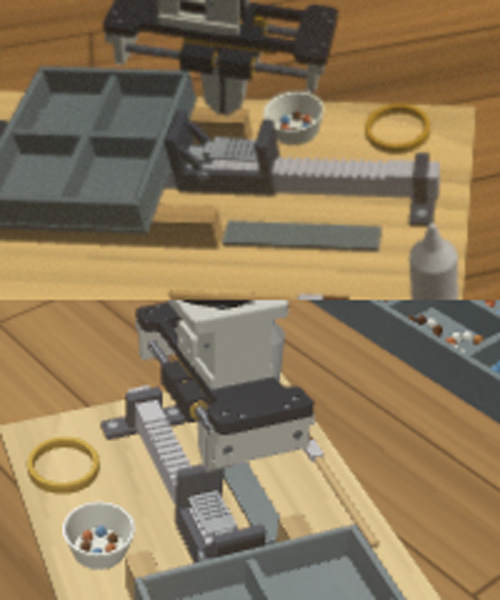

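Emit:
{"fn": "send_rows", "kwargs": {
  "plan": [
    [[0,0,-0.012],[0,0,0],255],
    [[0,0,-0.012],[0,0,0],255],
    [[0,0,-0.012],[0,0,0],255],
    [[0,0,0],[0,0,0],255],
    [[0,0,0],[0,0,0],255]
  ]
}}

```text
time: 4.2
tool_pos: [0.5244, -0.0902, 0.0851]
tool_rot: [-2.991, -0.002, 2.811]
contact_force: [1.0, 0.2, -0.6]
opening: 0.0006
```

Emit:
{"fn": "send_rows", "kwargs": {
  "plan": [
    [[0.0006,0.0019,0],[0,0,0],255],
    [[0,0,0],[0,0,0],255],
    [[0,0,0],[0,0,0],255]
  ]
}}

```text
time: 4.5
tool_pos: [0.5255, -0.0882, 0.0861]
tool_rot: [-2.992, 0.001, 2.811]
contact_force: [0.2, -0.0, -0.5]
opening: 0.0002
```

Run:
```python
from h import *
import cv2
o=robot.observe(); print(o['time'],o['tool_pos'],o['tool_rot'],o['contact_force'],o['opening'])
a=imaging.read_camera("scene")["pixels"][130:250,70:270,::-1]
b=imaging.read_camera("side")["pixels"][180:300,220:420,::-1]
cv2.imwrite("pics/m2.png",cv2.resize(np.vstack([a,b]),None,fx=2.5,fy=2.5,interpolation=cv2.INTER_CUBIC))
w=imaging.read_camera("wrist")["pixels"][:,:,::-1]
cv2.imwrite("pics/w2.png",w)
```

```text
4.5 [ 0.52551751 -0.08821344  0.08613232] [-2.99156672e+00  5.90469826e-04  2.81092582e+00] [ 2.14028608e-01 -3.08537900e-04 -5.06484491e-01] 0.000166526536022876
```

View pics/m2.png

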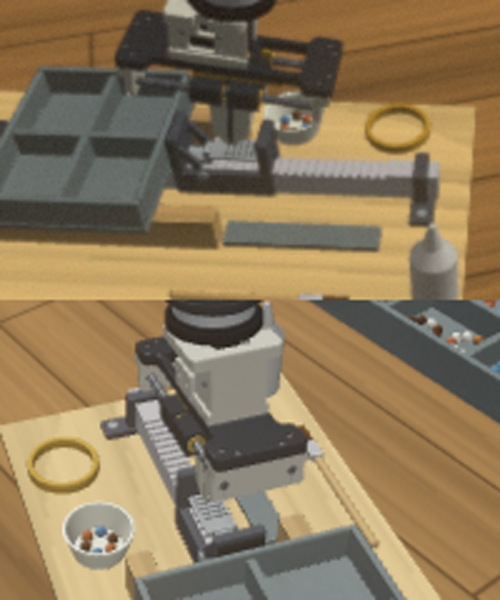

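View pics/w2.png

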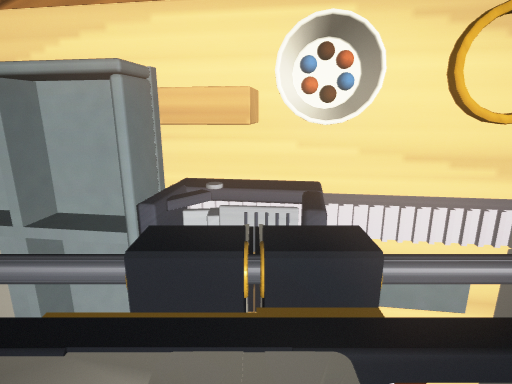

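Run:
```python
from h import *
import cv2
o=robot.observe();t=o['tool_pos']
S=imaging.read_camera("scene");im=S["pixels"][:,:,::-1].copy()
T=np.linalg.inv(np.array(S["world_from_camera"]))
def pr(p):
    q=T[:3,:3]@p+T[:3,3]; return S["fx"]*q[0]/q[2]+S["cx"],S["fy"]*q[1]/q[2]+S["cy"]
z=im[155:215,125:225]; z=cv2.resize(z,None,fx=7,fy=7,interpolation=cv2.INTER_CUBIC)
u=np.array([.324,.946,0]);U=np.array([.534,-.066,.092])
for p,col in ((t,(0,0,255)),(U,(0,255,0)),(U-u*.027-[0,0,.016],(255,0,0))):
    x,y=pr(np.array(p)); cv2.circle(z,(int((x-125+.5)*7),int((y-155+.5)*7)),4,col,-1); print(x,y)
cv2.imwrite("pics/s3.png",z)
```

```text
163.63412290623654 183.49410533291436
173.03688992109693 182.27709352948796
162.90825081605186 186.7404852315315
```

View pics/s3.png

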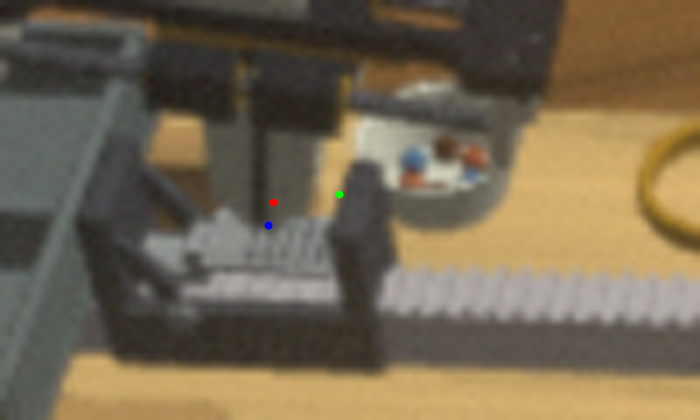

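Emit:
{"fn": "send_rows", "kwargs": {
  "plan": [
    [[0.0006,0.0019,0],[0,0,0],255],
    [[0.0006,0.0019,0],[0,0,0],255],
    [[0.0006,0.0019,0],[0,0,0],255],
    [[0,0,0],[0,0,0],255],
    [[0,0,0],[0,0,0],255]
  ]
}}

```text
time: 5.2
tool_pos: [0.5271, -0.0824, 0.0857]
tool_rot: [-2.991, -0.0, 2.811]
contact_force: [0.1, -0.5, -0.5]
opening: 0.0008
```

Emit:
{"fn": "send_rows", "kwargs": {
  "plan": [
    [[0.0006,0.0019,0],[0,0,0],255],
    [[0,0,0],[0,0,0],255],
    [[0,0,0],[0,0,0],255]
  ]
}}

```text
time: 5.5
tool_pos: [0.5276, -0.0806, 0.0857]
tool_rot: [-2.991, -0.0, 2.811]
contact_force: [0.3, -1.0, 0.4]
opening: 0.0005
```

Emit:
{"fn": "send_rows", "kwargs": {
  "plan": [
    [[0.0006,0.0019,0],[0,0,0],255],
    [[0,0,0],[0,0,0],255],
    [[0,0,0],[0,0,0],255]
  ]
}}

```text
time: 5.8
tool_pos: [0.5283, -0.0787, 0.0858]
tool_rot: [-2.991, -0.0, 2.811]
contact_force: [-0.5, -0.3, 0.1]
opening: 0.0004
```

```bash
cat > look.py <<'E'
from h import *
import cv2,sys
o=robot.observe(); print(o['time'],o['tool_pos'],o['contact_force'])
S=imaging.read_camera("scene");im=S["pixels"][:,:,::-1].copy()
z=im[155:235,125:255]; cv2.imwrite("pics/"+sys.argv[1],cv2.resize(z,None,fx=6,fy=6,interpolation=cv2.INTER_CUBIC))
E
python3 look.py s4.png
```

```text
5.8 [ 0.52827872 -0.07870474  0.08576393] [-0.48930106 -0.30814188  0.06132149]
```

View pics/s4.png

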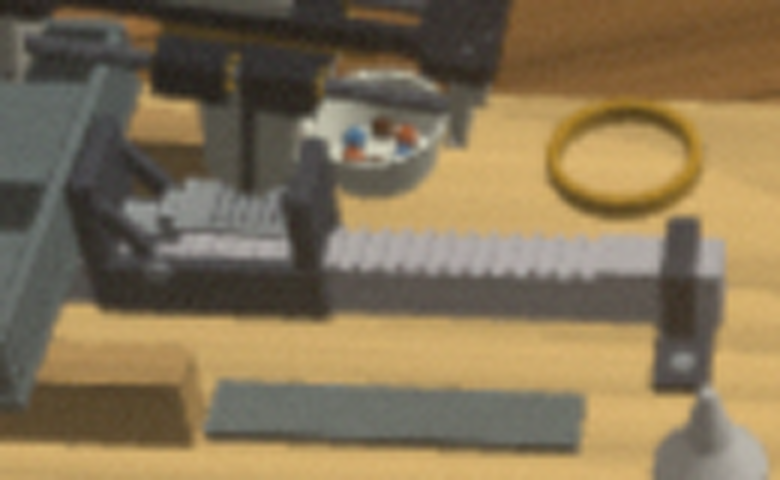

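Emit:
{"fn": "send_rows", "kwargs": {
  "plan": [
    [[0.0006,0.0019,0],[0,0,0],255],
    [[0,0,0],[0,0,0],255],
    [[0,0,0],[0,0,0],255]
  ]
}}

```text
time: 6.15
tool_pos: [0.5288, -0.077, 0.0858]
tool_rot: [-2.991, -0.0, 2.811]
contact_force: [-0.7, -2.0, 0.6]
opening: 0.0005
```

Emit:
{"fn": "send_rows", "kwargs": {
  "plan": [
    [[0.0004,0.001,0],[0,0,0],255],
    [[0,0,0],[0,0,0],255],
    [[0,0,0],[0,0,0],255]
  ]
}}

```text
time: 6.45
tool_pos: [0.529, -0.0765, 0.0859]
tool_rot: [-2.99, -0.0, 2.811]
contact_force: [-2.3, -4.7, 2.4]
opening: 0.0007
```

Emit:
{"fn": "send_rows", "kwargs": {
  "plan": [
    [[-0.0004,-0.001,-0.003],[0,0,0],255],
    [[0,0,-0.003],[0,0,0],255],
    [[0,0,0],[0,0,0],255]
  ]
}}

```text
time: 6.75
tool_pos: [0.5297, -0.0777, 0.0842]
tool_rot: [-2.99, 0.004, 2.811]
contact_force: [-11.6, -0.4, 34.5]
opening: 0.0004
```

Emit:
{"fn": "send_rows", "kwargs": {
  "plan": [
    [[0,0,-0.003],[0,0,0],255],
    [[0,0,0],[0,0,0],255]
  ]
}}

```text
time: 6.95
tool_pos: [0.5301, -0.0783, 0.0835]
tool_rot: [-2.989, 0.006, 2.811]
contact_force: [-15.8, -0.6, 51.6]
opening: 0.0004
```

Emit:
{"fn": "send_rows", "kwargs": {
  "plan": [
    [[0,0,0.005],[0,0,0],255],
    [[-0.001,-0.002,0.005],[0,0,0],255],
    [[-0.001,-0.003,0.004],[0,0,0],255],
    [[0,0,0],[0,0,0],255],
    [[0,0,0],[0,0,0],255]
  ]
}}

```text
time: 7.45
tool_pos: [0.5266, -0.0817, 0.0902]
tool_rot: [-2.992, -0.001, 2.811]
contact_force: [-0.3, -1.0, -0.6]
opening: 0.0004
```

```bash
python3 look.py s5.png
python3 - <<'E'
from h import *
import cv2
b=imaging.read_camera("side")["pixels"][185:305,230:390,::-1]
cv2.imwrite("pics/d5.png",cv2.resize(b,None,fx=5,fy=5,interpolation=cv2.INTER_CUBIC))
E
```

```text
7.45 [ 0.52664728 -0.08173635  0.09015652] [-0.2525469  -1.00042747 -0.59533097]
```

View pics/s5.png

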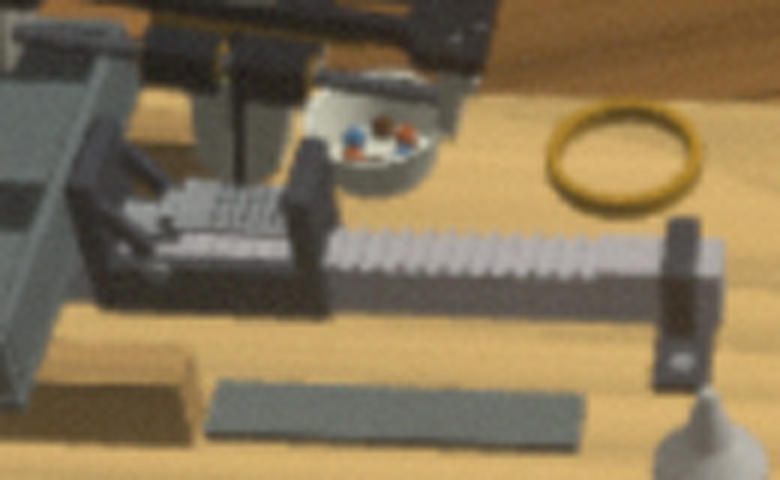

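View pics/d5.png

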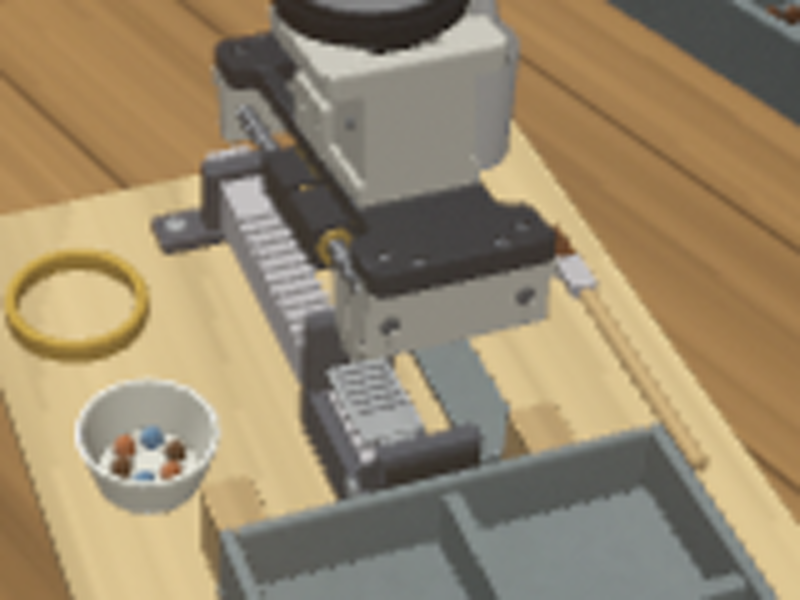

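Emit:
{"fn": "send_rows", "kwargs": {
  "plan": [
    [[0,-0.003,0.01],[0,0,0],255],
    [[-0.0004,-0.004,0.01],[0.048,-0.016,0],255],
    [[0,0,0],[0.048,-0.016,0],255],
    [[0,0,0],[0.046,-0.017,0],255],
    [[0,0,-0.012],[0,0,0],255],
    [[0,0,-0.012],[0,0,0],255],
    [[0,0,0],[0,0,0],255],
    [[0,0,0],[0,0,0],255]
  ]
}}

```text
time: 8.35
tool_pos: [0.5261, -0.0883, 0.086]
tool_rot: [-3.141, -0.002, 2.812]
contact_force: [0.2, -0.1, 0.6]
opening: 0.0004
```

Emit:
{"fn": "send_rows", "kwargs": {
  "plan": [
    [[0,0,-0.002],[0,0,0],255],
    [[0,0,-0.002],[0,0,0],255],
    [[0,0,0],[0,0,0],255]
  ]
}}

```text
time: 8.65
tool_pos: [0.5264, -0.0887, 0.0826]
tool_rot: [-3.142, -0.0, 2.811]
contact_force: [1.2, -0.1, -0.3]
opening: 0.0007
```

Emit:
{"fn": "send_rows", "kwargs": {
  "plan": [
    [[0,0,-0.002],[0,0,0],255],
    [[0,0,-0.002],[0,0,0],255],
    [[0,0,0],[0,0,0],255]
  ]
}}

```text
time: 8.95
tool_pos: [0.5263, -0.0888, 0.0785]
tool_rot: [3.142, -0.0, 2.811]
contact_force: [-0.2, 0.1, 0.4]
opening: 0.0005
```

Emit:
{"fn": "send_rows", "kwargs": {
  "plan": [
    [[0,0,-0.002],[0,0,0],255],
    [[0,0,0],[0,0,0],255]
  ]
}}

```text
time: 9.15
tool_pos: [0.5263, -0.0888, 0.0765]
tool_rot: [3.142, -0.0, 2.811]
contact_force: [0.3, 0.6, 0.7]
opening: 0.0005
```

Emit:
{"fn": "send_rows", "kwargs": {
  "plan": [
    [[0.0006,0.0019,0.002],[0,0,0],255],
    [[0.0003,0.001,0.001],[0,0,0],255],
    [[0,0,0],[0,0,0],255],
    [[0,0,0],[0,0,0],255]
  ]
}}

```text
time: 9.55
tool_pos: [0.5274, -0.0859, 0.0799]
tool_rot: [3.141, 0.0, 2.811]
contact_force: [0.5, -0.2, 0.1]
opening: 0.0001
```

Emit:
{"fn": "send_rows", "kwargs": {
  "plan": [
    [[0.0003,0.001,0],[0,0,0],255],
    [[0,0,0],[0,0,0],255],
    [[0,0,0],[0,0,0],255]
  ]
}}

```text
time: 9.85
tool_pos: [0.5276, -0.0849, 0.0797]
tool_rot: [3.142, -0.0, 2.811]
contact_force: [-0.1, -0.9, 0.0]
opening: 0.0006
```

Emit:
{"fn": "send_rows", "kwargs": {
  "plan": [
    [[0.0003,0.001,0],[0,0,0],255],
    [[0,0,0],[0,0,0],255],
    [[0,0,0],[0,0,0],255]
  ]
}}

```text
time: 10.15
tool_pos: [0.5279, -0.0839, 0.0797]
tool_rot: [3.142, -0.0, 2.811]
contact_force: [-1.5, 0.2, 0.1]
opening: 0.0004
```

Emit:
{"fn": "send_rows", "kwargs": {
  "plan": [
    [[0.0003,0.001,0],[0,0,0],255],
    [[0,0,0],[0,0,0],255],
    [[0,0,0],[0,0,0],255]
  ]
}}

```text
time: 10.45
tool_pos: [0.5282, -0.0829, 0.0797]
tool_rot: [3.142, 0.0, 2.811]
contact_force: [-0.2, 0.0, 0.2]
opening: 0.0002
```

Emit:
{"fn": "send_rows", "kwargs": {
  "plan": [
    [[0.0003,0.001,0],[0,0,0],255],
    [[0,0,0],[0,0,0],255],
    [[0,0,0],[0,0,0],255]
  ]
}}

```text
time: 10.75
tool_pos: [0.5286, -0.0819, 0.0798]
tool_rot: [3.142, 0.0, 2.811]
contact_force: [0.2, 0.0, -0.8]
opening: -0.0001
```

Emit:
{"fn": "send_rows", "kwargs": {
  "plan": [
    [[-0.0012,-0.0035,0],[0,0,0],255],
    [[0,0,-0.003],[0,0,0],255],
    [[0,0,-0.003],[0,0,0],255],
    [[0,0,0],[0,0,0],255],
    [[0,0,0],[0,0,0],255]
  ]
}}

```text
time: 11.25
tool_pos: [0.5272, -0.0854, 0.0735]
tool_rot: [3.141, -0.0, 2.811]
contact_force: [-0.5, -0.2, -0.1]
opening: 0.0004
```

Emit:
{"fn": "send_rows", "kwargs": {
  "plan": [
    [[0,0,-0.002],[0,0,0],255],
    [[0,0,0],[0,0,0],255]
  ]
}}

```text
time: 11.45
tool_pos: [0.5273, -0.0854, 0.0715]
tool_rot: [3.142, -0.0, 2.811]
contact_force: [0.3, -0.1, -0.7]
opening: 0.0007
```

Emit:
{"fn": "send_rows", "kwargs": {
  "plan": [
    [[0,0,-0.002],[0,0,0],255],
    [[0,0,0],[0,0,0],255]
  ]
}}

```text
time: 11.65
tool_pos: [0.5276, -0.0854, 0.0699]
tool_rot: [3.141, 0.001, 2.811]
contact_force: [-0.2, 0.4, 2.7]
opening: 0.0005
```

```bash
python3 look.py s6.png
python3 - <<'E'
from h import *
import cv2
w=imaging.read_camera("wrist")["pixels"][120:320,60:420,::-1]
cv2.imwrite("pics/w6.png",cv2.resize(w,None,fx=2.2,fy=2.2,interpolation=cv2.INTER_CUBIC))
E
```

```text
11.65 [ 0.52757461 -0.08539241  0.06987621] [-0.22684562  0.39102019  2.73497867]
```

View pics/s6.png

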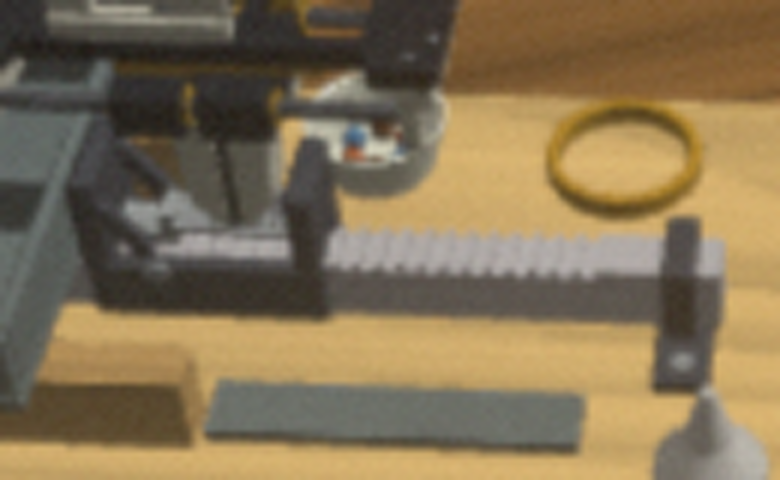

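View pics/w6.png

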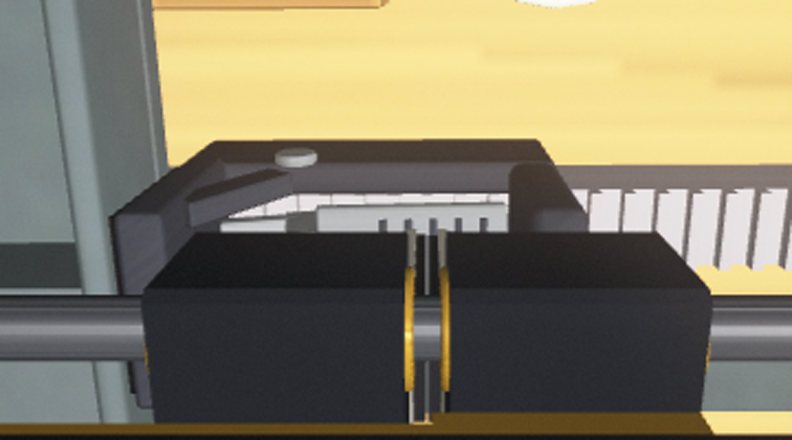

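Emit:
{"fn": "send_rows", "kwargs": {
  "plan": [
    [[0,0,-0.0015],[0,0,0],255],
    [[0,0,0],[0,0,0],255],
    [[0,0,0],[0,0,0],255]
  ]
}}

```text
time: 12.05
tool_pos: [0.5277, -0.0851, 0.0688]
tool_rot: [3.141, 0.001, 2.811]
contact_force: [0.0, 3.0, 6.2]
opening: 0.0005
```

Emit:
{"fn": "send_rows", "kwargs": {
  "plan": [
    [[0,0,-0.0015],[0,0,0],255],
    [[0,0,0],[0,0,0],255],
    [[0,0,0],[0,0,0],255]
  ]
}}

```text
time: 12.35
tool_pos: [0.5279, -0.0848, 0.0674]
tool_rot: [3.14, 0.001, 2.811]
contact_force: [0.3, 4.3, 7.3]
opening: 0.0003
```

Emit:
{"fn": "send_rows", "kwargs": {
  "plan": [
    [[0,0,-0.0015],[0,0,0],255],
    [[0,0,0],[0,0,0],255],
    [[0,0,0],[0,0,0],255]
  ]
}}

```text
time: 12.65
tool_pos: [0.5279, -0.0847, 0.066]
tool_rot: [3.14, 0.001, 2.811]
contact_force: [0.6, 4.6, 7.6]
opening: 0.0004
```

Emit:
{"fn": "send_rows", "kwargs": {
  "plan": [
    [[0.0006,0.0019,0],[0,0,0],255],
    [[0.0006,0.0019,0],[0,0,0],255],
    [[0,0,0],[0,0,0],255]
  ]
}}

```text
time: 12.95
tool_pos: [0.5288, -0.0822, 0.0658]
tool_rot: [-3.141, 0.001, 2.811]
contact_force: [-1.2, -1.7, 6.1]
opening: 0.0003
```

Emit:
{"fn": "send_rows", "kwargs": {
  "plan": [
    [[0.0006,0.0019,-0.001],[0,0,0],255],
    [[0.0006,0.0019,0],[0,0,0],255],
    [[0.0006,0.0019,0],[0,0,0],255],
    [[0.0006,0.0019,0],[0,0,0],255],
    [[0,0,0],[0,0,0],255]
  ]
}}

```text
time: 13.45
tool_pos: [0.5314, -0.075, 0.0652]
tool_rot: [-3.14, 0.002, 2.811]
contact_force: [-0.7, -2.4, 8.5]
opening: 0.0005
```

```bash
python3 look.py s7.png
```

```text
13.45 [ 0.53140139 -0.07499435  0.06524733] [-0.67417038 -2.44892378  8.49253567]
```

View pics/s7.png

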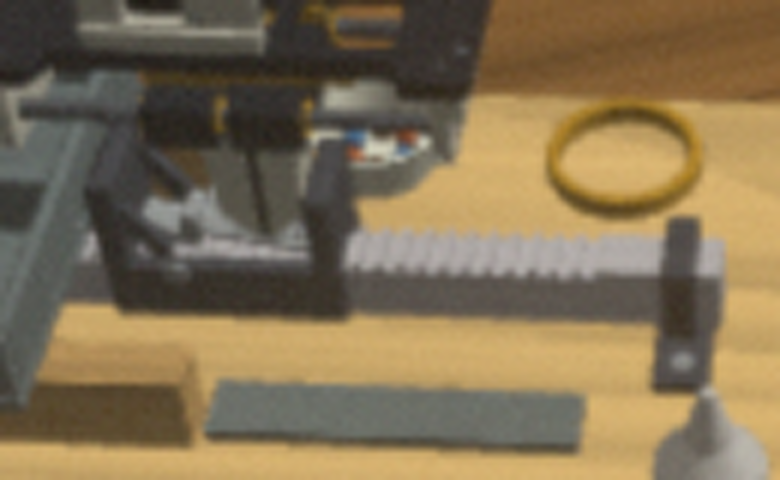

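Emit:
{"fn": "send_rows", "kwargs": {
  "plan": [
    [[0.001,0.0028,0],[0,0,0],255],
    [[0.001,0.0028,0],[0,0,0],255],
    [[0.001,0.0028,0],[0,0,0],255],
    [[0.001,0.0028,0],[0,0,0],255],
    [[0.001,0.0028,0],[0,0,0],255],
    [[0.001,0.0028,0],[0,0,0],255],
    [[0,0,0],[0,0,0],255]
  ]
}}

```text
time: 14.2
tool_pos: [0.5372, -0.0579, 0.0652]
tool_rot: [-3.141, 0.001, 2.811]
contact_force: [-3.0, -1.1, 9.4]
opening: 0.0006
```

```bash
python3 look.py s8.png
```

```text
14.2 [ 0.53716917 -0.05789306  0.06520857] [-3.02223809 -1.1057743   9.35064535]
```

View pics/s8.png

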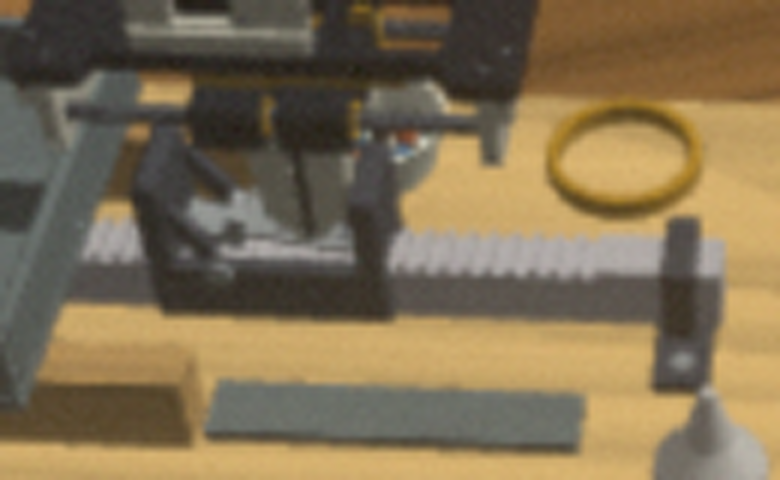

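Emit:
{"fn": "send_rows", "kwargs": {
  "plan": [
    [[0.0012,0.0036,0],[0,0,0],255],
    [[0.0012,0.0036,0],[0,0,0],255],
    [[0.0012,0.0036,0],[0,0,0],255],
    [[0.0012,0.0036,0],[0,0,0],255],
    [[0.0012,0.0036,0],[0,0,0],255],
    [[0.0012,0.0036,0],[0,0,0],255],
    [[0.0012,0.0036,0],[0,0,0],255],
    [[0.0012,0.0036,0],[0,0,0],255],
    [[0.0012,0.0036,0],[0,0,0],255],
    [[0.0012,0.0036,0],[0,0,0],255],
    [[0,0,0],[0,0,0],255]
  ]
}}

```text
time: 15.35
tool_pos: [0.5494, -0.0218, 0.0652]
tool_rot: [-3.141, 0.002, 2.811]
contact_force: [-2.1, -2.4, 8.2]
opening: 0.0005
```

Emit:
{"fn": "send_rows", "kwargs": {
  "plan": [
    [[0.0012,0.0036,0],[0,0,0],255],
    [[0.0012,0.0036,0],[0,0,0],255],
    [[0.0012,0.0036,0],[0,0,0],255],
    [[0.0012,0.0036,0],[0,0,0],255],
    [[0.0012,0.0036,0],[0,0,0],255],
    [[0.0012,0.0036,0],[0,0,0],255],
    [[0.0012,0.0036,0],[0,0,0],255],
    [[0.0012,0.0036,0],[0,0,0],255],
    [[0,0,0],[0,0,0],255]
  ]
}}

```text
time: 16.25
tool_pos: [0.5592, 0.007, 0.0652]
tool_rot: [-3.141, 0.002, 2.811]
contact_force: [-1.7, -2.0, 8.8]
opening: 0.0004
```

```bash
python3 look.py s9.png
```

```text
16.25 [0.55915717 0.00695689 0.06523666] [-1.71208401 -1.97621122  8.8046794 ]
```

View pics/s9.png

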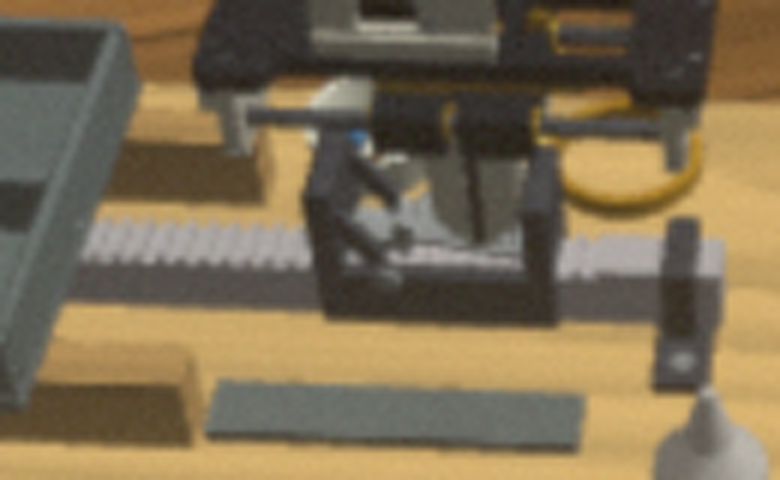

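Emit:
{"fn": "send_rows", "kwargs": {
  "plan": [
    [[0.0012,0.0036,0],[0,0,0],255],
    [[0.0012,0.0036,0],[0,0,0],255],
    [[0.0012,0.0036,0],[0,0,0],255],
    [[0.0012,0.0036,0],[0,0,0],255],
    [[0.0012,0.0036,0],[0,0,0],255],
    [[0.0012,0.0036,0],[0,0,0],255],
    [[0.0012,0.0036,0],[0,0,0],255],
    [[0.0012,0.0036,0],[0,0,0],255],
    [[0,0,0],[0,0,0],255]
  ]
}}

```text
time: 17.2
tool_pos: [0.5689, 0.0357, 0.0652]
tool_rot: [-3.141, 0.002, 2.811]
contact_force: [-0.1, -2.8, 7.1]
opening: 0.0006
```

Emit:
{"fn": "send_rows", "kwargs": {
  "plan": [
    [[0.0006,0.0019,0],[0,0,0],255],
    [[0.0006,0.0019,0],[0,0,0],255],
    [[0,0,0],[0,0,0],255]
  ]
}}

```text
time: 17.5
tool_pos: [0.5701, 0.0392, 0.0652]
tool_rot: [-3.141, 0.002, 2.811]
contact_force: [-0.4, -4.1, 7.4]
opening: 0.0003
```

```bash
python3 look.py s10.png
```

```text
17.5 [0.57007111 0.03923496 0.06522923] [-0.36454573 -4.14700756  7.36291128]
```

View pics/s10.png

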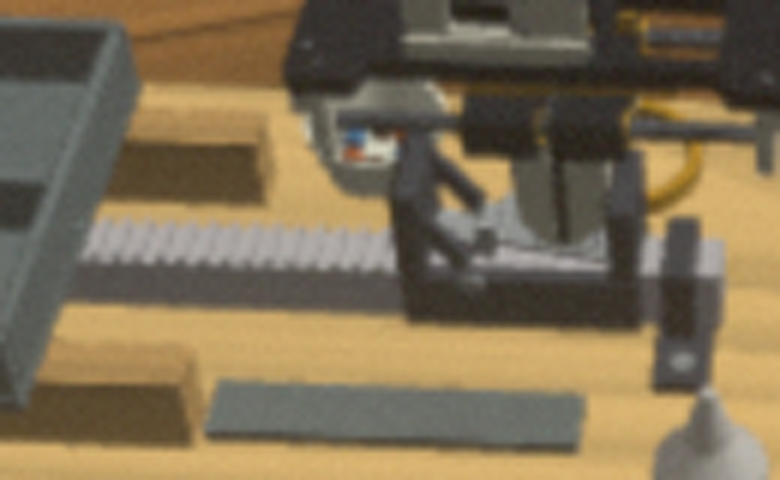

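Emit:
{"fn": "send_rows", "kwargs": {
  "plan": [
    [[0.0006,0.0019,0],[0,0,0],255],
    [[0.0006,0.0019,0],[0,0,0],255],
    [[0.0006,0.0019,0],[0,0,0],255],
    [[0,0,0],[0,0,0],255]
  ]
}}

```text
time: 17.95
tool_pos: [0.572, 0.0449, 0.0653]
tool_rot: [-3.141, 0.003, 2.811]
contact_force: [-1.5, -3.2, 7.8]
opening: 0.0006
```

Emit:
{"fn": "send_rows", "kwargs": {
  "plan": [
    [[0.0006,0.0019,0],[0,0,0],255],
    [[0,0,0],[0,0,0],255],
    [[0,0,0],[0,0,0],255]
  ]
}}

```text
time: 18.25
tool_pos: [0.5726, 0.0467, 0.0653]
tool_rot: [-3.141, 0.003, 2.811]
contact_force: [-0.5, -3.8, 6.7]
opening: 0.0002
```

Emit:
{"fn": "send_rows", "kwargs": {
  "plan": [
    [[0.0003,0.001,0],[0,0,0],255],
    [[0,0,0],[0,0,0],255],
    [[0,0,0],[0,0,0],255]
  ]
}}

```text
time: 18.55
tool_pos: [0.5729, 0.0476, 0.0653]
tool_rot: [-3.141, 0.003, 2.811]
contact_force: [0.4, -4.2, 7.3]
opening: 0.0008
```

Emit:
{"fn": "send_rows", "kwargs": {
  "plan": [
    [[0.0003,0.001,0],[0,0,0],255],
    [[0,0,0],[0,0,0],255],
    [[0,0,0],[0,0,0],255]
  ]
}}

```text
time: 18.85
tool_pos: [0.5732, 0.0483, 0.0653]
tool_rot: [-3.141, 0.003, 2.811]
contact_force: [-0.5, -5.9, 8.3]
opening: 0.0003
```

Emit:
{"fn": "send_rows", "kwargs": {
  "plan": [
    [[0.0003,0.001,0],[0,0,0],255],
    [[0,0,0],[0,0,0],255],
    [[0,0,0],[0,0,0],255]
  ]
}}

```text
time: 19.15
tool_pos: [0.5732, 0.0484, 0.0652]
tool_rot: [-3.139, 0.002, 2.811]
contact_force: [-1.5, -9.4, 8.7]
opening: 0.0004
```

Emit:
{"fn": "send_rows", "kwargs": {
  "plan": [
    [[0.0003,0.001,0],[0,0,0],255],
    [[0,0,0],[0,0,0],255],
    [[0,0,0],[0,0,0],255]
  ]
}}

```text
time: 19.45
tool_pos: [0.5732, 0.0484, 0.0653]
tool_rot: [-3.137, 0.002, 2.811]
contact_force: [-3.6, -13.4, 8.6]
opening: 0.0001
```

```bash
python3 look.py s11.png
```

```text
19.45 [0.57318095 0.04838896 0.0652699 ] [ -3.59785654 -13.36757301   8.63451194]
```

View pics/s11.png

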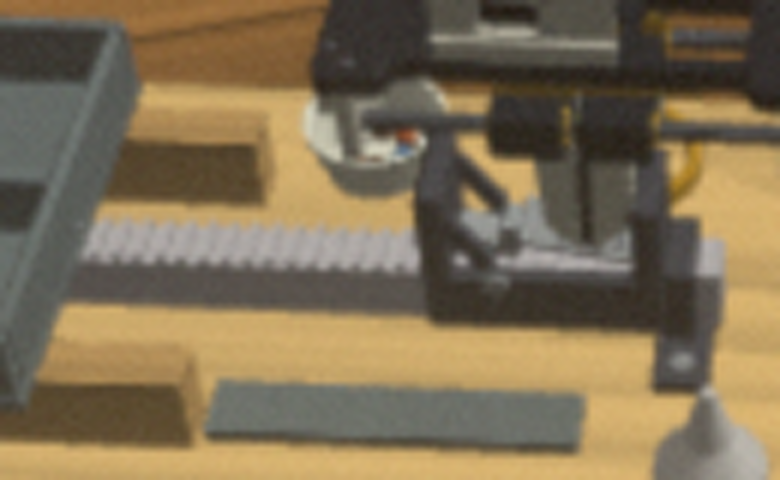

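The push force has climbed to 14 N with no more travel, and the picture shows the jaw against the stop (x≈660). I'll ease the push, lift straight up so the latch is freed while the jaw stays back, then draw away.

Emit:
{"fn": "send_rows", "kwargs": {
  "plan": [
    [[-0.0003,-0.001,0],[0,0,0],255],
    [[0,0,0.003],[0,0,0],255],
    [[0,0,0.003],[0,0,0],255],
    [[0,0,0.004],[0,0,0],255],
    [[0,0,0.004],[0,0,0],255],
    [[-0.0006,-0.0019,0.003],[0,0,0],255],
    [[-0.0006,-0.0019,0.01],[0,0,0],255],
    [[0,0,0.015],[0,0,0],255],
    [[0,0,0.02],[0,0,0],255],
    [[0,0,0.03],[0,0,0],255],
    [[0,0,0.03],[0,0,0],255],
    [[0,0,0.03],[0,0,0],255],
    [[0,0,0.02],[0,0,0],255],
    [[0,0,0],[0,0,0],255]
  ]
}}

```text
time: 20.9
tool_pos: [0.573, 0.0472, 0.2403]
tool_rot: [3.139, 0.007, 2.811]
contact_force: [0.2, -0.2, -0.3]
opening: 0.0003
```

Emit:
{"fn": "send_rows", "kwargs": {
  "plan": [
    [[0.02,-0.03,0],[0,0,0],255],
    [[0.02,-0.03,0],[0,0,0],255],
    [[0.02,-0.03,0],[0,0,0],255],
    [[0,0,0],[0,0,0],255],
    [[0,0,0],[0,0,0],255]
  ]
}}

```text
time: 21.4
tool_pos: [0.6311, -0.0433, 0.2348]
tool_rot: [3.141, -0.002, 2.81]
contact_force: [0.4, -0.1, 0.2]
opening: 0.0008
```

```bash
python3 look.py s12.png
python3 - <<'E'
from h import *
import cv2
w=imaging.read_camera("wrist")["pixels"][:,:,::-1]
cv2.imwrite("pics/w12.png",cv2.resize(w,None,fx=1.5,fy=1.5,interpolation=cv2.INTER_CUBIC))
w=imaging.read_camera("side")["pixels"][:,:,::-1]
cv2.imwrite("pics/d12.png",cv2.resize(w,None,fx=1.5,fy=1.5,interpolation=cv2.INTER_CUBIC))
E
```

```text
21.4 [ 0.63107467 -0.04334552  0.23481807] [ 0.38586789 -0.13163184  0.1589658 ]
```

View pics/s12.png

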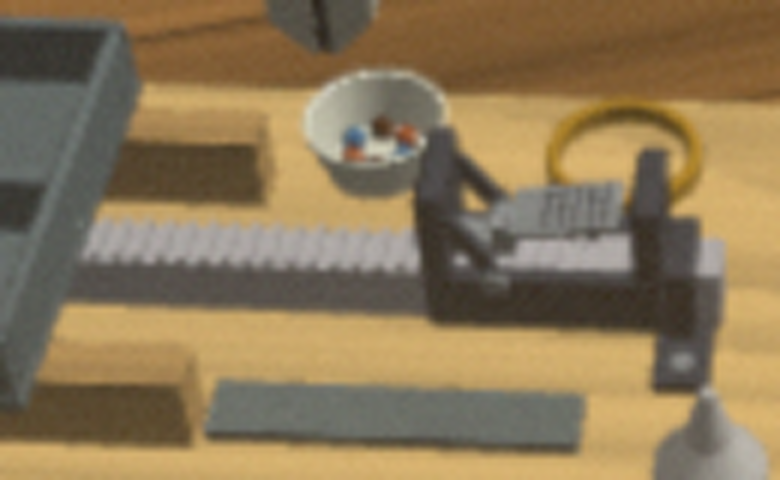

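View pics/w12.png

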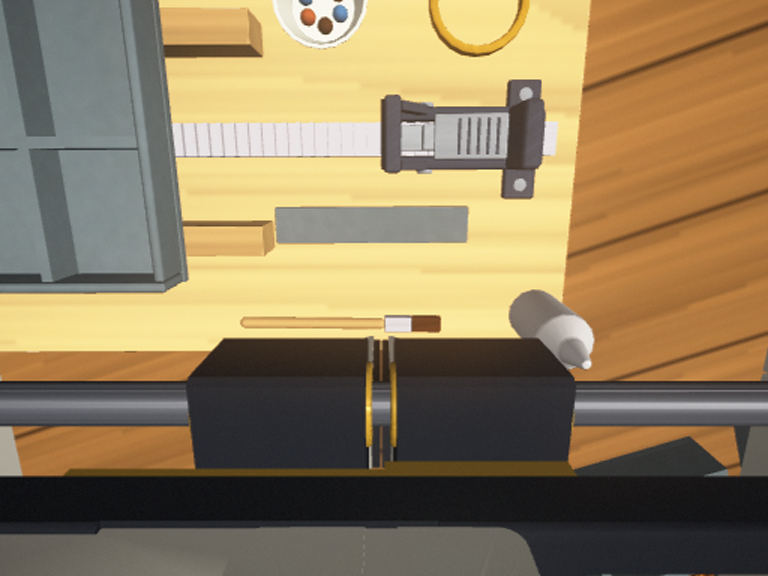

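View pics/d12.png

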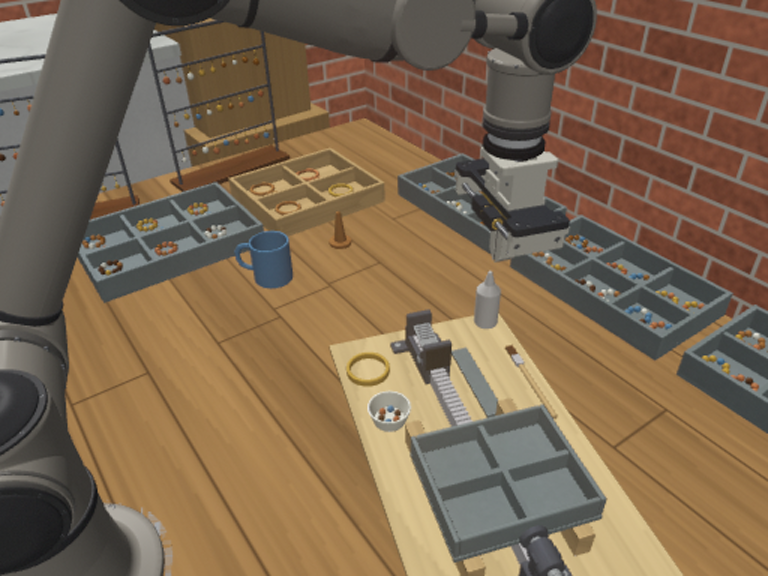

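The jaw is against the stop and the latch is up. I'll check that nothing else moved, then hand in.

Run:
```python
from h import *
import cv2
a=cv2.imread("pics/side0.png").astype(int);b=imaging.read_camera("side")["pixels"][:,:,::-1].astype(int)
m=(np.abs(a-b).max(2)>45).astype(np.uint8)
n,l,s,c=cv2.connectedComponentsWithStats(m)
print([tuple(x) for x in s[1:] if x[4]>8 and x[1]>150])
a=cv2.imread("pics/scene0.png").astype(int);b=imaging.read_camera("scene")["pixels"][:,:,::-1].astype(int)
m=(np.abs(a-b).max(2)>45).astype(np.uint8)
n,l,s,c=cv2.connectedComponentsWithStats(m)
print([tuple(x) for x in s[1:] if x[4]>8])
```

```text
[(np.int32(330), np.int32(152), np.int32(10), np.int32(5), np.int32(14)), (np.int32(328), np.int32(157), np.int32(2), np.int32(9), np.int32(12)), (np.int32(339), np.int32(157), np.int32(16), np.int32(14), np.int32(84)), (np.int32(333), np.int32(158), np.int32(5), np.int32(12), np.int32(35)), (np.int32(271), np.int32(207), np.int32(17), np.int32(20), np.int32(213)), (np.int32(286), np.int32(225), np.int32(6), np.int32(4), np.int32(13)), (np.int32(272), np.int32(226), np.int32(40), np.int32(59), np.int32(818)), (np.int32(302), np.int32(270), np.int32(24), np.int32(13), np.int32(204)), (np.int32(19), np.int32(290), np.int32(10), np.int32(17), np.int32(52)), (np.int32(6), np.int32(311), np.int32(7), np.int32(2), np.int32(9)), (np.int32(0), np.int32(317), np.int32(9), np.int32(3), np.int32(25)), (np.int32(0), np.int32(324), np.int32(42), np.int32(53), np.int32(1548)), (np.int32(31), np.int32(325), np.int32(13), np.int32(24), np.int32(97)), (np.int32(43), np.int32(330), np.int32(7), np.int32(14), np.int32(20))]
[(np.int32(116), np.int32(0), np.int32(13), np.int32(27), np.int32(101)), (np.i
[... 1186 characters left out ...]
nt32(17), np.int32(35), np.int32(344)), (np.int32(178), np.int32(76), np.int32(12), np.int32(17), np.int32(81)), (np.int32(173), np.int32(78), np.int32(12), np.int32(8), np.int32(32)), (np.int32(171), np.int32(96), np.int32(7), np.int32(6), np.int32(23)), (np.int32(117), np.int32(98), np.int32(110), np.int32(65), np.int32(3087)), (np.int32(151), np.int32(108), np.int32(13), np.int32(5), np.int32(54)), (np.int32(136), np.int32(177), np.int32(46), np.int32(23), np.int32(475)), (np.int32(193), np.int32(176), np.int32(44), np.int32(26), np.int32(583)), (np.int32(141), np.int32(205), np.int32(39), np.int32(4), np.int32(99)), (np.int32(197), np.int32(207), np.int32(38), np.int32(4), np.int32(89))]
```

Near the clamp, the only changes from the first pictures are along the jaw and bar, so the tray and loose items are unmoved.

```bash
python3 -c "
from cell import robot
print(robot.hand_in())"
```

```text
the job is handed in; nothing more can be done
None
```

The clamp is open. I pressed the thumb latch with the shut fingertips at about 8 N, kept it pressed, and pushed the jaw back until it met the end stop. There the push force rose to 14 N with no more travel. I then lifted straight up so the latch sprang up, drew away, and handed in at about 21.5 s.

**Last checks:** the pictures show the jaw against the stop with the latch up. Comparing first and last pictures from both fixed cameras, nothing changed around the clamp except the jaw along its bar. The tray and loose things had not moved, and the robot was touching nothing.

**What went wrong:** my first try at pressing, with the tool tilted, met about 52 N of upward force on the tool. I think the wider part of the finger came down on the top edge of the jaw's upright. That is below the 120 N wrist limit, and I backed off at once and saw no damage or displacement. It was still a harder contact than "do not force" intends. I did not confirm which part touched; if it was the gripper's body, it would be over the 40 N limit. The second try, with the tool upright, worked with small forces.

The latch first gave resistance lower than expected, at about 70 mm rather than 76 mm. I took this to mean its tooth was standing on a land after the first contact.

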